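Pack the seasoning row into the carrying crate, in order from the handle

ROBOT

A 6-joint arm with a two-finger parallel gripper is mounted at the origin on the work surface. World frame = base frame: x ahead of the robot, y to its left, z up, the work surface at z = 0. Lengths are in m, angles in rad, forces in N, time in s.
With the tool pointing down it reaches from about 0.35 to 0.775 m from the base axis. Payload 7.3 kg.
Tool frame: the origin (TCP) lies midway between the tips of the shut fingers; the grasp point (between the pads) lies 19 mm behind it (robot.tcp_to_grasp is the distance from the TCP to the grasp point, in m); z points along the fingers, y is the line along which they close (so a half turn about z gives the same grasp; the last joint's range is limited). The gripper opens to 92 mm and grips with 3 to 60 N. Pads are 19 mm wide; open, the fingers measure 130 mm over their backs; the gripper's body (75 mm by 190 mm) begins 47 mm behind the grasp point.
Start: joints at [1.003, 0.342, 1.524, -0, 1.275, -0.146], TCP at [0.215, 0.479, 0.227] pointing down, gripper open.
Joint ranges: [-2.53, 2.53], [-0.77, 2.02], [0.04, 2.7], [-1, 4.14], [0.28, 2.66], [-3.11, 3.11]. Speed limits (rad/s): [2.57, 2.57, 3.14, 3.14, 3.14, 3.14].

INTERFACE

Orientations are given as [roll, pitch, yaw] about the fixed x, y, z axes, in that order (R = Rz(yaw) Ry(pitch) Rx(roll)).
In Python, from cell import readout, cams, ticket, robot gives the robot as it stands. The module is installed in compiled form; this text tells all that it offers.
- The arm moves only by the tool jog_arm, never from a script. Its argument "plan" is a list of rows, each a list of 5 numbers: the shift along the world's x, y, z each as a share of 0.08 m, from -1 to 1, then the turn about the world's z as a share of 90 degrees, from -1 to 1, then the opening, from -1 (shut) to 1 (fully open). A call has 1 to 12 rows; each row is the pose to reach, as a shift and turn from the pose commanded when the call began; what a row does not reach only later rows make up. A row lasts 1/10 s, in which the tool goes at most 50 mm and 8.59 degrees, less where a joint would pass 70% of its speed; a pose out of reach is approached as far as the arm can. A call with a number of a shift or a turn outside -1 to 1 is refused whole. A call with a gripper value outside its range is refused whole. The fingers move at their own pace and stop on an object; "squeeze" is the grip in N (left out, the last holds). Time passes only in rows, so rows that repeat a pose let the fingers close. It gives the time, the measured TCP pose, the force, the opening and the grip force at its end, in the units of the state.
- readout.observe(): the state, without advancing time (a new reading comes with each control period).
- cams.read_camera(name): name is "side" or "top" or "wrist"; returns the picture (400x640x3 uint8, blue, green, red); there is no depth.
- cams.calibration(name): a dict with "K" (3x3 intrinsics, pixels), "world_from_camera" (4x4, takes a point from camera to world coordinates). Camera axes: x right, y down, z forward; pixel columns grow to the right and rows downward; lengths in m; the calibration is good to about 2 mm. A picture is of the moment at which its call begins: read the wrist's pose just before it. calibration takes no time and is no camera call; for the wrist camera it gives the pose at the moment of the call.
- ticket.hand_in(): hands the job in; it is judged then, once.
The state is a dict: "time": time; "qpos": joint angles; "qvel": joint speeds; "joint_efforts": joint torques, N m; "tool_pos": TCP position; "tool_rot": TCP orientation; "contact_force": force on the tool from outside, world axes, zero at the start; "torque": the same for the moment, N m; "opening": finger opening in m; "grip_force": force on a finger pad.
Only numpy, scipy, OpenCV 4.12 (cv2) and the standard library are available. Lean on these libraries where they do the work, as an engineer would, in place of code of your own. Each camera call takes 0.05 s, during which the arm holds its last target. There are 200 camera calls.

TASK

Move the four seasoning containers from the low white stand into the blue crate, one to a compartment, in the same order counted from the carrying handles: the one that starts nearest the stand's handle goes nearest the crate's handle, and so on to the far end. Set each one down upright on the compartment's floor without dropping it or tipping it over, and leave the bowl and the cup beside the work where they are.

Things in the scene. Friction and masses are not known exactly. Their poses are not given: they have to be found in the camera images.
- shaker: Round stainless-steel shaker, 48 mm diameter (50 mm at its cap, 71 to 79 mm up), 90 mm tall with a domed top with small holes. Loose, 0.1 to 0.3 kg, stands upright. Origin: centre of its underside, z up.
- mill: Wooden mill, round: 50 mm diameter foot, 40 to 44 mm diameter from 30 to 85 mm up, small 16 mm button on top, 95 mm tall in all. Loose, 0.1 to 0.3 kg, stands upright. Origin: centre of its underside, z up.
- tin: Square plain metal tin, 50 x 50 mm with a 52 x 52 mm lid (60 to 74 mm up), 74 mm tall; sides along its x and y axes, yaw up to 0.2 rad from the stand's. Loose, 0.1 to 0.3 kg, stands upright. Origin: centre of its underside, z up.
- pot: Short round white ceramic pot, 56 mm diameter, body 58 mm tall with a small 18 mm diameter knob up to 69 mm. Loose, 0.1 to 0.3 kg, stands upright. Origin: centre of its underside, z up.
- mat_shaker: Fixed black rubber mat, 4 mm thick, 66 mm round, on the stand, under the shaker at the start; stays there and marks the shaker's starting place in the row. Origin: centre of its underside.
- mat_mill: Fixed black rubber mat, 4 mm thick, 66 mm round, on the stand, under the mill at the start; stays there and marks the mill's starting place in the row. Origin: centre of its underside.
- mat_tin: Fixed black rubber mat, 4 mm thick, 72 mm square, on the stand, under the tin at the start; stays there and marks the tin's starting place in the row. Origin: centre of its underside.
- mat_pot: Fixed black rubber mat, 4 mm thick, 72 mm round, on the stand, under the pot at the start; stays there and marks the pot's starting place in the row. Origin: centre of its underside.
- stand: Low white plastic-topped stand with dark steel feet, fixed, 96 mm (x) by 328 mm (y), top 30 mm above the table; four mats in a row along its y axis at y = -120, -40, +40, +120 mm, x = 0. A flat dark steel carrying loop sticks out 41 mm from its +y end only. Origin: centre of its underside on the table. Yaw within 0.2 rad of the robot's frame; may be nearer or farther than the crate.
- crate: Shallow blue plastic crate, fixed, 96 mm (x) by 328 mm (y), walls 18 mm high; four compartments in a row along its y axis centred at y = -120, -40, +40, +120 mm, x = 0, each 88 (x) by 74 mm (y) inside, floor 4 mm above the table. A flat blue carrying loop sticks out 41 mm from its -y end only. Origin: centre of its underside on the table. Yaw within 0.2 rad.
- bowl: Bystander: white ceramic bowl, 110 mm across, 45 mm tall, off to the robot's left. Origin: centre of its underside.
- cup: Bystander: plain steel cup, 76 mm across, 85 mm tall, off to the robot's right. Origin: centre of its underside.
Not all that is in view belongs to the job. What is shaped like the shaker but orange is not meant. Leave any pink look-alike of the tin alone.

How it is judged:
At the end, for the whole second after the job is handed in: Each container stands at rest, upright within 0.1 rad, on the crate's floor in the compartment whose count from the crate's handle equals its starting mat's count from the stand's handle; centre within 18 mm along and 24 mm across the row of the compartment's centre (((y of mat_shaker in the frame of stand between 0.1 and 0.14 m and y of shaker in the frame of crate between -0.138 and -0.102 m) or (y of mat_shaker in the frame of stand between 0.02 and 0.06 m and y of shaker in the frame of crate between -0.058 and -0.022 m) or (y of mat_shaker in the frame of stand between -0.06 and -0.02 m and y of shaker in the frame of crate between 0.022 and 0.058 m) or (y of mat_shaker in the frame of stand between -0.14 and -0.1 m and y of shaker in the frame of crate between 0.102 and 0.138 m)) and x of shaker in the frame of crate between -0.024 and 0.024 m and z of shaker in the frame of crate between 0 and 0.01 m and angle between each of shaker, mill, tin, pot's own z axis and vertical below 0.1 rad and linear speed of each of shaker, mill, tin, pot below 0.02 m/s and angular speed of each of shaker, mill, tin, pot below 0.2 rad/s and ((y of mat_mill in the frame of stand between 0.1 and 0.14 m and y of mill in the frame of crate between -0.138 and -0.102 m) or (y of mat_mill in the frame of stand between 0.02 and 0.06 m and y of mill in the frame of crate between -0.058 and -0.022 m) or (y of mat_mill in the frame of stand between -0.06 and -0.02 m and y of mill in the frame of crate between 0.022 and 0.058 m) or (y of mat_mill in the frame of stand between -0.14 and -0.1 m and y of mill in the frame of crate between 0.102 and 0.138 m)) and x of mill in the frame of crate between -0.024 and 0.024 m and z of mill in the frame of crate between 0 and 0.01 m and ((y of mat_tin in the frame of stand between 0.1 and 0.14 m and y of tin in the frame of crate between -0.138 and -0.102 m) or (y of mat_tin in the frame of stand between 0.02 and 0.06 m and y of tin in the frame of crate between -0.058 and -0.022 m) or (y of mat_tin in the frame of stand between -0.06 and -0.02 m and y of tin in the frame of crate between 0.022 and 0.058 m) or (y of mat_tin in the frame of stand between -0.14 and -0.1 m and y of tin in the frame of crate between 0.102 and 0.138 m)) and x of tin in the frame of crate between -0.024 and 0.024 m and z of tin in the frame of crate between 0 and 0.01 m and ((y of mat_pot in the frame of stand between 0.1 and 0.14 m and y of pot in the frame of crate between -0.138 and -0.102 m) or (y of mat_pot in the frame of stand between 0.02 and 0.06 m and y of pot in the frame of crate between -0.058 and -0.022 m) or (y of mat_pot in the frame of stand between -0.06 and -0.02 m and y of pot in the frame of crate between 0.022 and 0.058 m) or (y of mat_pot in the frame of stand between -0.14 and -0.1 m and y of pot in the frame of crate between 0.102 and 0.138 m)) and x of pot in the frame of crate between -0.024 and 0.024 m and z of pot in the frame of crate between 0 and 0.01 m); the robot touches nothing.
It fails at once if a container is tipped over (angle between any of shaker, mill, tin, pot's own z axis and vertical above 0.8 rad).
It fails at once if a container is dropped or thrown (faster than 0.6 m/s with no finger on it) ((linear speed of shaker above 0.6 m/s and contact force between the fingers and shaker below 0.1 N) or (linear speed of mill above 0.6 m/s and contact force between the fingers and mill below 0.1 N) or (linear speed of tin above 0.6 m/s and contact force between the fingers and tin below 0.1 N) or (linear speed of pot above 0.6 m/s and contact force between the fingers and pot below 0.1 N)).
It fails at once if the bowl or the cup is shifted by more than 30 mm (distance of any of bowl, cup from where it was at the start of the episode above 0.03 m).
It also fails if it takes over 120 s, if anything falls off the work surface, if the arm or the gripper's body presses on something with over 40 N, if the wrist force passes 120 N, or if a joint passes its speed limit or range.

## Working session

There is one attempt and no reset: what is moved stays moved. The work goes in short steps, Python scripts to look and compute and a tool call to move; the robot and the scene stay as the last step left them, time stands still between calls to the robot, and variables do not carry over. Pictures are saved under pics/ and viewed, at most 14 in all, crops included, and the job is handed in when it is done.

Besides the shell and the picture viewer there is one more tool, called after ">>>" as a command line: name --pt "numbers of a row" for each row, then --argument value for the rest. jog_arm: Moves the arm, as the interface text tells. Shift numbers are shares of 0.08 m and turn numbers shares of 90 degrees, none past 1 either way. Its arguments: {"type":"object","properties":{"plan":{"type":"array"},"squeeze":{"type":"number"}},"required":["plan"]}

```bash
mkdir -p pics; python3 - <<'E'
from cell import readout,cams
import cv2,numpy as np
for n in ("top","side"):
    cv2.imwrite(f"pics/{n}0.png",cams.read_camera(n)); c=cams.calibration(n)
    print(n,np.round(c["K"],1).tolist(),np.round(c["world_from_camera"],3).tolist())
s=readout.observe();print(s["time"],s["tool_pos"],s["tool_rot"],s["opening"])
E
```

```text
top [[389.3, 0.0, 319.9], [0.0, 389.3, 197.6], [0.0, 0.0, 1.0]] [[-0.016, -0.992, 0.122, 0.496], [-1.0, 0.016, 0.002, 0.01], [-0.004, -0.122, -0.993, 1.142], [0.0, 0.0, 0.0, 1.0]]
side [[463.2, 0.0, 323.5], [0.0, 463.2, 197.2], [0.0, 0.0, 1.0]] [[0.881, -0.351, 0.317, 0.093], [-0.473, -0.675, 0.567, -0.935], [0.015, -0.649, -0.76, 1.29], [0.0, 0.0, 0.0, 1.0]]
0.1 [0.21471043 0.47870449 0.2261338 ] [-3.14028648e+00 -2.01627720e-04  2.71978264e+00] 0.09169784547200667
```

View pics/top0.png

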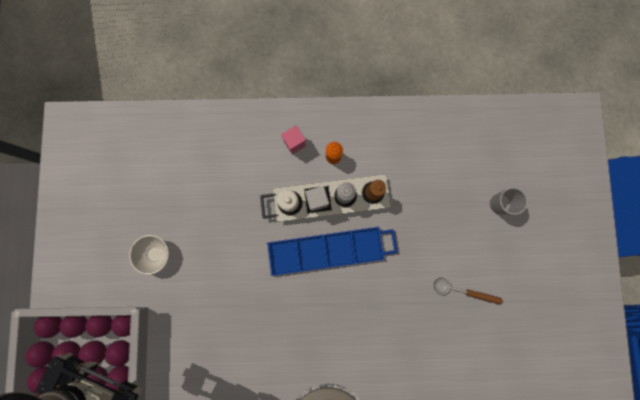

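View pics/side0.png

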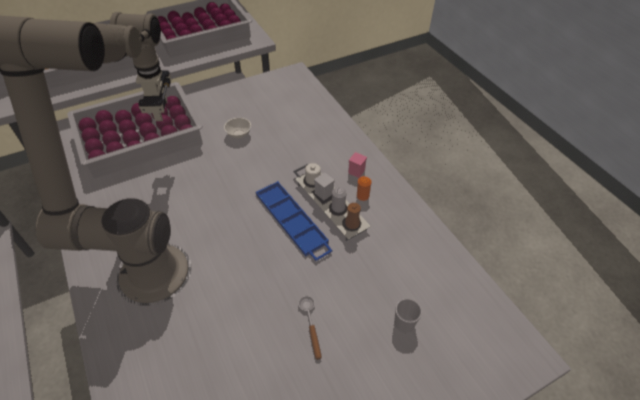

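The top view shows the stand with its loop at the left, (268,205). From the loop the row is pot (288,202), tin (317,198), shaker (346,193) and mill (375,190). The crate's handle is at the right, (390,243). The orange shaker-like object (334,152) and the pink cube (293,138) are the decoys. The steel-coloured shaker and the plain metal tin on the stand match the description. One enlarged crop will confirm this and give me the edges.

```bash
python3 - <<'E'
import cv2
im=cv2.imread("pics/top0.png")[120:285,250:410]
im=cv2.resize(im,None,fx=3.6,fy=3.6,interpolation=cv2.INTER_CUBIC)
cv2.imwrite("pics/crop.png",cv2.convertScaleAbs(im,alpha=1.4))
E
```

```text
(no output)
```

View pics/crop.png

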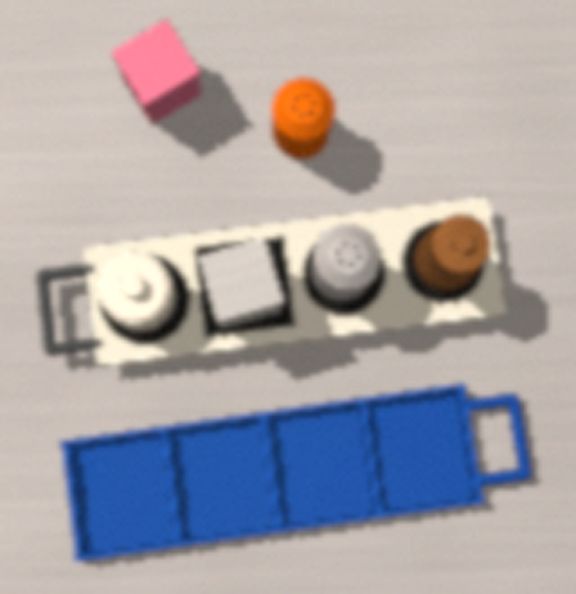

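The crop confirms the steel shaker, metal tin, white pot and wooden mill on the stand; the pink and orange look-alikes are off it. Next I fit the poses.

```bash
cat > h.py <<'E'
from cell import readout,cams
import numpy as np
from scipy.optimize import least_squares
def ray(c,uv,z):
    T=c["world_from_camera"];d=T[:3,:3]@np.linalg.solve(c["K"],[uv[0],uv[1],1.])
    return (T[:3,3]+d*(z-T[2,3])/d[2])[:2]
def proj(c,P):
    T=c["world_from_camera"];q=(np.atleast_2d(P)-T[:3,3])@T[:3,:3]@c["K"].T
    return q[:,:2]/q[:,2:]
def fit(P,M,g):  # world pts, model pts -> x,y,yaw
    def f(p):
        a=p[2];R=np.array([[np.cos(a),-np.sin(a)],[np.sin(a),np.cos(a)]]);return (M@R.T+p[:2]-P).ravel()
    r=least_squares(f,g);return r.x,np.abs(r.fun).max()
E
python3 - <<'E'
from h import *
c=cams.calibration("top")
o=lambda x,y:(250+(x+.5)/3.6-.5,120+(y+.5)/3.6-.5)
B=np.array([[.048,.164],[.048,-.164],[-.048,-.164],[-.048,.164]])
W=lambda L,z:np.array([ray(c,o(*p),z) for p in L])
print("crate",fit(W([(64,440),(465,385),(483,500),(82,558)],.018),B,[.4,0,0]))
st,e=fit(W([(84,247),(493,198),(505,312),(97,363)],.03),B,[.5,0,0]);print("stand",st,e)
a=st[2];R=np.array([[np.cos(a),-np.sin(a)],[np.sin(a),np.cos(a)]])
for y in (.12,.04,-.04,-.12): print("slot",R@[0,y]+st[:2])
for n,p,z in (("pot",(138,288),.103),("shaker",(347,254),.124),("mill",(463,245),.129)): print(n,ray(c,o(*p),z))
print("tin",fit(W([(197,252),(267,238),(287,314),(217,331)],.108),np.array([[.026,.026],[.026,-.026],[-.026,-.026],[-.026,.026]]),[.5,0,0]))
E
```

```text
crate (array([ 0.4823964 , -0.00204842,  0.12406754]), np.float64(0.0042860861000372785))
stand [ 0.63329795 -0.02153245  0.10496878] 0.002410184971947893
slot [0.62072482 0.09780705]
slot [0.62910691 0.01824739]
slot [ 0.637489   -0.06131228]
slot [ 0.64587109 -0.14087195]
pot [0.61993481 0.09782364]
shaker [ 0.64003394 -0.05734222]
mill [ 0.64457227 -0.14178855]
tin (array([0.6213634 , 0.02011588, 0.22048228]), np.float64(0.00458281653525805))
```

The stand fit agrees with the object positions. I'm moving over the work for a closer wrist view.

>>> jog_arm --pt "0.35 -0.5 0.5 -0.07 1" --pt "0.7 -1 1 -0.15 1" --pt "0.7 -1 1 -0.22 1" --squeeze 20

```text
time: 0.4
tool_pos: [0.2723, 0.3976, 0.3088]
tool_rot: [3.139, 0.001, 2.368]
contact_force: [-0.2, -0.1, -0.5]
opening: 0.092
grip_force: 0.0
```

>>> jog_arm --pt "0.35 -0.5 0 -0.07 1" --pt "0.7 -1 0 -0.15 1" --pt "0.7 -1 0 -0.22 1"

```text
time: 0.7
tool_pos: [0.3296, 0.315, 0.3066]
tool_rot: [-3.142, 0.002, 2.018]
contact_force: [-0.7, -0.6, -1.1]
opening: 0.0917
grip_force: 0.0
```

>>> jog_arm --pt "0.35 -0.5 0 -0.07 1" --pt "0.7 -1 0 -0.15 1" --pt "0.7 -1 0 -0.22 1"

```text
time: 1.0
tool_pos: [0.3855, 0.2349, 0.3063]
tool_rot: [3.141, 0.002, 1.672]
contact_force: [-0.6, 0.9, 0.4]
opening: 0.0917
grip_force: 0.0
```

>>> jog_arm --pt "0.35 -0.5 0 0 1" --pt "0.7 -1 0 0 1" --pt "0.7 -1 0 0 1"

```text
time: 1.3
tool_pos: [0.4413, 0.1549, 0.306]
tool_rot: [-3.141, 0.002, 1.677]
contact_force: [-0.2, 0.5, -0.3]
opening: 0.0916
grip_force: 0.0
```

>>> jog_arm --pt "0.35 -0.5 0 0 1" --pt "0.7 -1 0 0 1" --pt "0.7 -1 0 0 1"

```text
time: 1.6
tool_pos: [0.4969, 0.0755, 0.3058]
tool_rot: [-3.141, 0.001, 1.678]
contact_force: [0.1, 0.3, -0.4]
opening: 0.0918
grip_force: 0.0
```

>>> jog_arm --pt "0.35 -0.5 0 0 1" --pt "0.7 -1 0 0 1" --pt "0.7 -1 0 0 1" --pt "0.7 -1 0 0 1" --pt "0.7 -1 0 0 1"

```text
time: 2.1
tool_pos: [0.5502, 0.0005, 0.3066]
tool_rot: [-3.141, -0.001, 1.684]
contact_force: [0.0, -0.0, 0.8]
opening: 0.0917
grip_force: 0.0
```

```bash
python3 - <<'E'
from h import *
import cv2,pickle
c=cams.calibration("wrist");im=cams.read_camera("wrist");s=readout.observe()
pickle.dump(c,open("w1.pkl","wb"));cv2.imwrite("pics/w1.png",im);print(s["time"],s["tool_pos"],s["tool_rot"],np.round(s["qpos"],2),s["contact_force"]);print(np.round(c["world_from_camera"],3))
E
```

```text
2.15 [0.55024087 0.00056686 0.30689912] [-3.14146297e+00 -5.11522646e-04  1.68464908e+00] [-0.14  0.34  1.3   0.    1.5  -0.25] [ 0.40893768 -0.04652712 -0.73802653]
[[ 0.994  0.108  0.031  0.541]
 [ 0.113 -0.954 -0.277  0.077]
 [-0.001  0.279 -0.96   0.465]
 [ 0.     0.     0.     1.   ]]
```

View pics/w1.png

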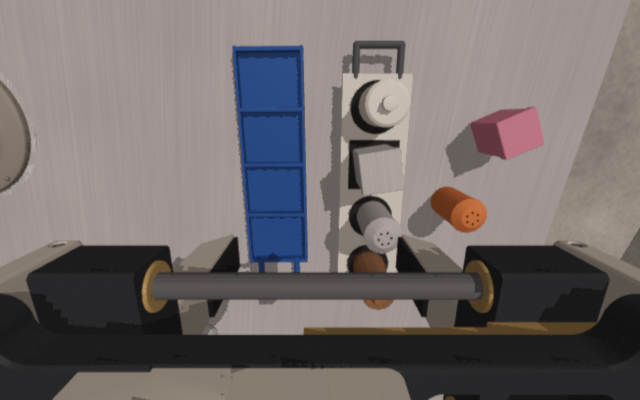

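The wrist view shows the crate's rim corners at (234,46), (303,46), (307,262) and (250,262). The pot knob is at (391,103), the tin lid around (380,170), the shaker top at (383,237) and the mill at (375,280), partly hidden. I'm refining the poses from this view and checking them with an overlay.

```bash
cat > ov.py <<'E'
from h import *
import cv2,pickle,sys
im=cv2.imread("pics/w1.png");c=pickle.load(open("w1.pkl","rb"))
print("crate",fit(np.array([ray(c,p,.018) for p in [(303,46),(307,262),(250,262),(234,46)]]),np.array([[.048,.164],[.048,-.164],[-.048,-.164],[-.048,.164]]),[.5,0,.1]))
print("pot",ray(c,(391,103),.103),"shk",ray(c,(383,237),.124))
print("tin",fit(np.array([ray(c,p,.108) for p in [(402,146),(404,192),(359,196),(355,148)]]),np.array([[.026,.026],[.026,-.026],[-.026,-.026],[-.026,.026]]),[.62,0,.2]))
E={"crate":(.4824,-.002,.124),"stand":(.6333,-.0215,.105),"pot":(.62,.0978),"shaker":(.64,-.0575),"mill":(.6446,-.1418),"tin":(.6214,.02,.22)}
E.update(eval(sys.argv[1]) if len(sys.argv)>1 else {})
S=2.2;x0,y0=225,40
crop=cv2.resize(im[40:312,225:425],None,fx=S,fy=S,interpolation=cv2.INTER_CUBIC)
def draw(P,col):
    q=(proj(c,P)-[x0,y0]+.5)*S-.5
    cv2.polylines(crop,[np.round(q*8).astype(int)],True,col,1,cv2.LINE_AA,3)
def box(p,hx,hy,z,col):
    a=p[2];R=np.array([[np.cos(a),-np.sin(a)],[np.sin(a),np.cos(a)]]);M=np.array([[hx,hy],[hx,-hy],[-hx,-hy],[-hx,hy]])
    draw(np.c_[M@R.T+p[:2],np.full(4,z)],col)
def circ(p,r,z,col):
    t=np.linspace(0,2*np.pi,40);draw(np.c_[p[0]+r*np.cos(t),p[1]+r*np.sin(t),np.full(40,z)],col)
box(E["crate"],.048,.164,.018,(0,255,255));box(E["stand"],.048,.164,.03,(0,0,255))
box(E["tin"],.026,.026,.108,(0,255,0));circ(E["pot"],.028,.092,(0,0,255));circ(E["pot"],.009,.103,(0,0,255))
circ(E["shaker"],.025,.11,(0,255,0));circ(E["mill"],.022,.119,(255,255,0));circ(E["mill"],.025,.034,(255,255,0));circ(E["shaker"],.024,.034,(0,255,0))
cv2.imwrite(sys.argv[2] if len(sys.argv)>2 else "pics/ov1.png",crop)
E
python3 ov.py
```

```text
crate (array([ 4.82872734e-01, -2.10935093e-04,  1.17918297e-01]), np.float64(0.001653070846038579))
pot [0.62347548 0.10168836] shk [ 0.63747503 -0.05637931]
tin (array([0.62330121, 0.02237718, 0.20777622]), np.float64(0.003908482277584335))
```

View pics/ov1.png

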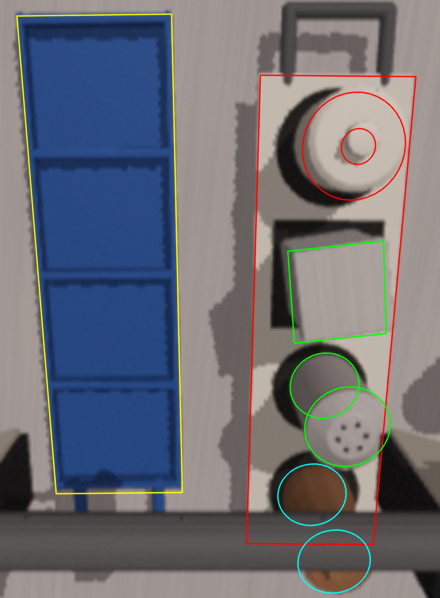

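The overlay matches to about 2 mm, with the pot 2 mm further up and right. Assignment: pot to the compartment at crate y=-0.12, tin to -0.04, shaker to +0.04, mill to +0.12. I start with the pot.

>>> jog_arm --pt "0.45 0.5 -0.3 0 1" --pt "0.89 1 -0.6 0 1" --pt "0.89 1 -1 0 1" --pt "0.89 1 -1 0 1" --pt "0.89 1 -1 0 1" --squeeze 20

```text
time: 2.65
tool_pos: [0.6212, 0.08, 0.2269]
tool_rot: [-3.14, 0.0, 1.685]
contact_force: [0.8, 0.0, 0.5]
opening: 0.0921
grip_force: 0.0
```

>>> jog_arm --pt "0 0.24 -0.3 0 1" --pt "0 0.24 -0.7 0 1" --pt "0 0.24 -0.7 0 1" --pt "0 0.24 -0.7 0 1" --pt "0 0.24 -0.7 0 1"

```text
time: 3.15
tool_pos: [0.6233, 0.0976, 0.1739]
tool_rot: [3.137, 0.0, 1.682]
contact_force: [-0.1, -0.1, -0.7]
opening: 0.0916
grip_force: 0.0
```

>>> jog_arm --pt "0 0.02 -0.4 0 1" --pt "0 0.02 -0.75 0 1" --pt "0 0.02 -0.75 0 1" --pt "0 0.02 -0.75 0 1"

```text
time: 3.55
tool_pos: [0.623, 0.0995, 0.1125]
tool_rot: [3.14, 0.0, 1.683]
contact_force: [-0.2, 0.3, 1.1]
opening: 0.0921
grip_force: 0.0
```

>>> jog_arm --pt "0 0 -0.3 0 1" --pt "0 0 -0.6 0 1" --pt "0 0 -0.72 0 1" --pt "0 0 -0.72 0 1" --pt "0 0 -0.72 0 -1" --pt "0 0 -0.72 0 -1" --pt "0 0 -0.72 0 -1" --pt "0 0 -0.72 0 -1" --pt "0 0 -0.72 0 -1" --pt "0 0 -0.72 0 -1"

```text
time: 4.55
tool_pos: [0.6224, 0.0998, 0.0535]
tool_rot: [3.141, 0.0, 1.683]
contact_force: [-0.3, -0.0, 2.1]
opening: 0.0555
grip_force: 20.0
```

>>> jog_arm --pt "0 0 0.15 0 -1" --pt "0 0 0.4 0 -1" --pt "0 0 0.7 0 -1" --pt "0 0 1 0 -1" --pt "0 0 1 0 -1"

```text
time: 5.05
tool_pos: [0.6241, 0.1, 0.1371]
tool_rot: [3.135, 0.001, 1.683]
contact_force: [0.6, -0.1, -1.4]
opening: 0.0554
grip_force: 20.0
```

>>> jog_arm --pt "-0.1 0 0.3 0 -1" --pt "-0.4 0 0.5 0 -1" --pt "-0.7 -0.3 0.5 0 -1" --pt "-1 -0.6 0.5 0 -1" --pt "-1 -0.9 0.5 0 -1" --pt "-1 -0.9 0.5 0 -1"

```text
time: 5.65
tool_pos: [0.5411, 0.0255, 0.1724]
tool_rot: [-3.14, 0.001, 1.681]
contact_force: [-0.4, 0.3, -2.2]
opening: 0.0555
grip_force: 20.0
```

>>> jog_arm --pt "-0.2 -0.3 0 0 -1" --pt "-0.4 -0.6 0 0 -1" --pt "-0.56 -0.9 0 0 -1" --pt "-0.56 -0.9 0 0 -1"

```text
time: 6.05
tool_pos: [0.4959, -0.0457, 0.1723]
tool_rot: [-3.139, -0.0, 1.681]
contact_force: [0.2, 1.0, -1.0]
opening: 0.0554
grip_force: 20.0
```

>>> jog_arm --pt "0 -0.3 0 0 -1" --pt "0 -0.6 0 0 -1" --pt "0 -0.95 0 0 -1" --pt "0 -0.95 0 0 -1" --pt "0 -0.95 0 0 -1"

```text
time: 6.55
tool_pos: [0.4975, -0.1197, 0.1725]
tool_rot: [-3.141, -0.001, 1.682]
contact_force: [-1.2, 0.3, -1.6]
opening: 0.0555
grip_force: 20.0
```

>>> jog_arm --pt "0 0 -0.3 0 -1" --pt "0 0 -0.6 0 -1" --pt "0 0 -1 0 -1" --pt "0 0 -1 0 -1"

```text
time: 6.95
tool_pos: [0.4948, -0.1177, 0.0896]
tool_rot: [-3.134, -0.004, 1.684]
contact_force: [-0.7, 0.5, -2.2]
opening: 0.055
grip_force: 20.0
```

>>> jog_arm --pt "0 0 -0.25 0 -1" --pt "0 0 -0.5 0 -1" --pt "0 0 -0.7 0 -1" --pt "0 0 -0.8 0 -1" --pt "0 0 -0.85 0 -1" --pt "0 0 -0.85 0 -1" --pt "0 0 -0.85 0 -1"

```text
time: 7.65
tool_pos: [0.498, -0.1202, 0.026]
tool_rot: [3.14, 0.001, 1.683]
contact_force: [-0.3, 0.3, -1.4]
opening: 0.0554
grip_force: 20.0
```

>>> jog_arm --pt "0 0 -0.015 0 -1" --pt "0 0 -0.03 0 -1" --pt "0 0 -0.03 0 -1" --pt "0 0 -0.03 0 -1"

```text
time: 8.05
tool_pos: [0.4977, -0.1204, 0.0235]
tool_rot: [3.14, 0.001, 1.683]
contact_force: [-0.9, 1.5, 6.1]
opening: 0.0559
grip_force: 20.0
```

Contact felt (+6 N). I release the pot, rise and go over the tin.

>>> jog_arm --pt "0 0 0 0 0.75" --pt "0 0 0 0 0.75" --pt "0 0 0 0 0.75" --pt "0 0 0 0 0.75" --pt "0 0 0.2 0 0.75" --pt "0 0 0.6 0 0.75" --pt "0 0 1 0 0.75" --pt "0 0 1 0 1"

```text
time: 8.85
tool_pos: [0.4997, -0.1211, 0.1065]
tool_rot: [3.135, 0.004, 1.683]
contact_force: [-0.4, -1.6, -0.6]
opening: 0.0845
grip_force: 0.0
```

>>> jog_arm --pt "0 0 0.5 0 1" --pt "0 0.4 0.875 0.03 1" --pt "0 0.9 0.875 0.064 1" --pt "0 0.9 0.875 0.064 1"

```text
time: 9.25
tool_pos: [0.497, -0.0448, 0.1729]
tool_rot: [3.141, -0.001, 1.788]
contact_force: [-0.3, -0.2, 0.4]
opening: 0.0916
grip_force: 0.0
```

>>> jog_arm --pt "0.4 0.4 0 0 1" --pt "0.8 0.87 0 0 1" --pt "0.8 0.87 0 0 1" --pt "0.8 0.87 0 0 1"

```text
time: 9.65
tool_pos: [0.5611, 0.0217, 0.1711]
tool_rot: [-3.139, -0.0, 1.785]
contact_force: [-0.4, 0.0, 0.0]
opening: 0.0917
grip_force: 0.0
```

>>> jog_arm --pt "0.4 0 0 0 1" --pt "0.76 0 0 0 1" --pt "0.76 0 0 0 1" --pt "0.76 0 0 0 1" --pt "0.76 0 0 0 1"

```text
time: 10.15
tool_pos: [0.6208, 0.0206, 0.1723]
tool_rot: [-3.14, -0.0, 1.783]
contact_force: [-1.3, 0.9, -0.3]
opening: 0.0917
grip_force: 0.0
```

>>> jog_arm --pt "0.01 0.01 -0.4 0 1" --pt "0.01 0.01 -0.75 0 1" --pt "0.01 0.01 -0.75 0 1" --pt "0.01 0.01 -0.75 0 1"

```text
time: 10.55
tool_pos: [0.6225, 0.022, 0.1134]
tool_rot: [-3.141, -0.0, 1.783]
contact_force: [-0.1, 0.3, 0.5]
opening: 0.0917
grip_force: 0.0
```

>>> jog_arm --pt "0 0 -0.3 0 1" --pt "0 0 -0.6 0 1" --pt "0 0 -0.72 0 1" --pt "0 0 -0.72 0 1" --pt "0 0 -0.72 0 -1" --pt "0 0 -0.72 0 -1" --pt "0 0 -0.72 0 -1" --pt "0 0 -0.72 0 -1" --pt "0 0 -0.72 0 -1" --pt "0 0 -0.72 0 -1"

```text
time: 11.55
tool_pos: [0.6232, 0.0222, 0.0554]
tool_rot: [3.141, 0.0, 1.784]
contact_force: [1.0, 0.4, 1.1]
opening: 0.0521
grip_force: 19.7
```

>>> jog_arm --pt "0 0 0.15 0 -1" --pt "0 0 0.4 0 -1" --pt "0 0 0.7 0 -1" --pt "0 0 1 0 -1" --pt "0 0 1 0 -1"

```text
time: 12.05
tool_pos: [0.6249, 0.0221, 0.1394]
tool_rot: [3.135, 0.002, 1.784]
contact_force: [0.4, 1.1, -0.7]
opening: 0.0521
grip_force: 19.7
```

>>> jog_arm --pt "-0.1 0 0.3 0 -1" --pt "-0.4 0 0.5 -0.02 -1" --pt "-0.7 -0.15 0.5 -0.04 -1" --pt "-1 -0.4 0.5 -0.06 -1" --pt "-1 -0.4 0.5 -0.06 -1" --pt "-1 -0.4 0.5 -0.06 -1"

```text
time: 12.65
tool_pos: [0.5427, -0.01, 0.175]
tool_rot: [-3.141, -0.0, 1.689]
contact_force: [0.1, 0.2, -1.9]
opening: 0.052
grip_force: 19.7
```

>>> jog_arm --pt "-0.3 -0.2 0 0 -1" --pt "-0.69 -0.38 0 0 -1" --pt "-0.69 -0.38 0 0 -1" --pt "-0.69 -0.38 0 0 -1" --pt "-0.69 -0.38 0 0 -1"

```text
time: 13.15
tool_pos: [0.489, -0.0399, 0.1752]
tool_rot: [3.14, 0.0, 1.69]
contact_force: [0.8, 0.9, -1.6]
opening: 0.0519
grip_force: 19.7
```

>>> jog_arm --pt "0 0 -0.3 0 -1" --pt "0 0 -0.6 0 -1" --pt "0 0 -1 0 -1" --pt "0 0 -1 0 -1"

```text
time: 13.55
tool_pos: [0.4861, -0.0391, 0.0917]
tool_rot: [-3.135, -0.003, 1.69]
contact_force: [-0.3, -0.5, -1.1]
opening: 0.0517
grip_force: 19.7
```

>>> jog_arm --pt "0 -0.02 -0.25 0 -1" --pt "0 -0.02 -0.5 0 -1" --pt "0 -0.02 -0.7 0 -1" --pt "0 -0.02 -0.8 0 -1" --pt "0 -0.02 -0.85 0 -1" --pt "0 -0.02 -0.865 0 -1" --pt "0 -0.02 -0.88 0 -1" --pt "0 -0.02 -0.88 0 -1" --pt "0 -0.02 -0.88 0 -1"

```text
time: 14.45
tool_pos: [0.4884, -0.0419, 0.0254]
tool_rot: [3.14, 0.001, 1.689]
contact_force: [0.3, 1.3, 1.1]
opening: 0.0521
grip_force: 19.7
```

>>> jog_arm --pt "0 0 -0.015 0 -1" --pt "0 0 -0.015 0 -1" --pt "0 0 -0.015 0 -1"

```text
time: 14.75
tool_pos: [0.4889, -0.042, 0.0251]
tool_rot: [3.138, 0.001, 1.69]
contact_force: [-0.5, 1.5, 10.4]
opening: 0.052
grip_force: 19.8
```

>>> jog_arm --pt "0 0 0 0 0.75" --pt "0 0 0 0 0.75" --pt "0 0 0 0 0.75" --pt "0 0 0 0 0.75" --pt "0 0 0.2 0 0.75" --pt "0 0 0.6 0 0.75" --pt "0 0 1 0 0.75" --pt "0 0 1 0 1"

```text
time: 15.55
tool_pos: [0.4901, -0.0423, 0.1071]
tool_rot: [3.135, 0.003, 1.689]
contact_force: [0.2, -0.4, -0.0]
opening: 0.085
grip_force: 0.0
```

>>> jog_arm --pt "0 0 0.5 0 1" --pt "0.4 0 0.875 0 1" --pt "0.9 -0.1 0.875 0 1" --pt "0.9 -0.1 0.875 0 1"

```text
time: 15.95
tool_pos: [0.5635, -0.0508, 0.1732]
tool_rot: [3.138, 0.001, 1.689]
contact_force: [-0.8, 0.1, -0.8]
opening: 0.0917
grip_force: 0.0
```

>>> jog_arm --pt "0.4 -0.05 0 0 1" --pt "0.97 -0.1 0 0 1" --pt "0.97 -0.1 0 0 1" --pt "0.97 -0.1 0 0 1" --pt "0.97 -0.1 0 0 1"

```text
time: 16.45
tool_pos: [0.6358, -0.0575, 0.1726]
tool_rot: [-3.139, -0.001, 1.689]
contact_force: [0.2, -0.5, -0.3]
opening: 0.0917
grip_force: 0.0
```

```bash
python3 - <<'E'
from h import *
import cv2
cv2.imwrite("pics/w2.png",cams.read_camera("wrist"));print(readout.observe()["tool_pos"])
E
```

```text
[ 0.63596143 -0.05757375  0.17325252]
```

View pics/w2.png

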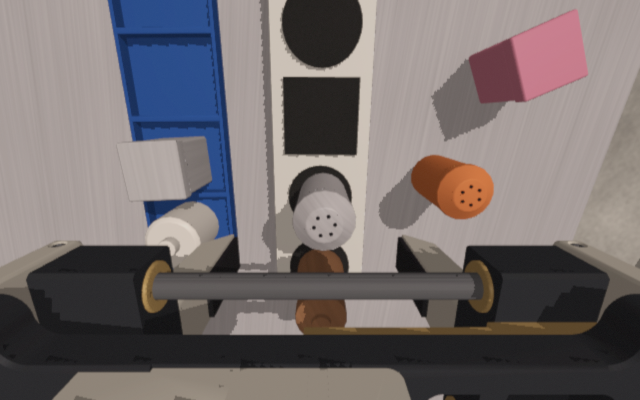

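Pot (185,230) and tin (165,170) stand upright in their compartments, and the shaker (323,220) is centred between the fingers. I descend on the shaker.

>>> jog_arm --pt "0.02 0.01 -0.4 0 1" --pt "0.02 0.01 -0.7 0 1" --pt "0.02 0.01 -0.7 0 1" --pt "0.02 0.01 -0.7 0 1"

```text
time: 16.9
tool_pos: [0.6385, -0.057, 0.1184]
tool_rot: [3.141, 0.0, 1.689]
contact_force: [0.2, -0.3, -0.7]
opening: 0.0916
grip_force: 0.0
```

>>> jog_arm --pt "0 0 -0.3 0 1" --pt "0 0 -0.6 0 1" --pt "0 0 -0.72 0 1" --pt "0 0 -0.72 0 1" --pt "0 0 -0.72 0 -1" --pt "0 0 -0.72 0 -1" --pt "0 0 -0.72 0 -1" --pt "0 0 -0.72 0 -1" --pt "0 0 -0.72 0 -1" --pt "0 0 -0.72 0 -1"

```text
time: 17.9
tool_pos: [0.6391, -0.057, 0.0601]
tool_rot: [3.141, 0.0, 1.689]
contact_force: [1.3, 1.0, -1.7]
opening: 0.0485
grip_force: 8.6
```

>>> jog_arm --pt "0 0 0 0 -1" --pt "0 0 0 0 -1" --pt "0 0 0.15 0 -1" --pt "0 0 0.4 0 -1" --pt "0 0 0.7 0 -1" --pt "0 0 1 0 -1" --pt "0 0 1 0 -1"

```text
time: 18.6
tool_pos: [0.6408, -0.0574, 0.1442]
tool_rot: [3.135, 0.002, 1.689]
contact_force: [0.4, -0.4, -1.1]
opening: 0.0477
grip_force: 20.0
```

>>> jog_arm --pt "-0.1 0 0.3 0 -1" --pt "-0.4 0.1 0.5 0 -1" --pt "-0.7 0.4 0.5 0 -1" --pt "-1 0.7 0.5 0 -1" --pt "-1 0.7 0.5 0 -1" --pt "-1 0.7 0.5 0 -1"

```text
time: 19.2
tool_pos: [0.5585, -0.0006, 0.1795]
tool_rot: [-3.141, 0.0, 1.69]
contact_force: [0.6, 0.1, -2.2]
opening: 0.0481
grip_force: 20.1
```

>>> jog_arm --pt "-0.3 0.25 0 0 -1" --pt "-0.7 0.5 0 0 -1" --pt "-1 0.5 0 0 -1" --pt "-1 0.5 0 0 -1" --pt "-1 0.5 0 0 -1" --pt "-1 0.5 0 0 -1"

```text
time: 19.8
tool_pos: [0.4803, 0.0384, 0.1799]
tool_rot: [3.14, 0.0, 1.688]
contact_force: [-0.2, -0.5, -2.3]
opening: 0.048
grip_force: 20.1
```

>>> jog_arm --pt "0 0 -0.3 0 -1" --pt "0 0 -0.6 0 -1" --pt "0 0 -1 0 -1" --pt "0 0 -1 0 -1"

```text
time: 20.2
tool_pos: [0.4772, 0.0387, 0.0965]
tool_rot: [-3.134, -0.001, 1.689]
contact_force: [-1.2, -0.6, -3.4]
opening: 0.048
grip_force: 20.1
```

>>> jog_arm --pt "0 0 -0.25 0 -1" --pt "0 0 -0.5 0 -1" --pt "0 0 -0.7 0 -1" --pt "0 0 -0.8 0 -1" --pt "0 0 -0.85 0 -1" --pt "0 0 -0.865 0 -1" --pt "0 0 -0.885 0 -1" --pt "0 0 -0.885 0 -1" --pt "0 0 -0.885 0 -1"

```text
time: 21.1
tool_pos: [0.4797, 0.0389, 0.0299]
tool_rot: [3.14, 0.0, 1.689]
contact_force: [0.8, -0.8, 1.7]
opening: 0.0482
grip_force: 20.0
```

>>> jog_arm --pt "0 0 -0.015 0 -1" --pt "0 0 -0.015 0 -1" --pt "0 0 -0.015 0 -1"

```text
time: 21.4
tool_pos: [0.4799, 0.039, 0.0294]
tool_rot: [3.139, 0.001, 1.69]
contact_force: [-1.1, -0.0, 9.9]
opening: 0.0477
grip_force: 19.2
```

>>> jog_arm --pt "0 0 0 0 0.75" --pt "0 0 0 0 0.75" --pt "0 0 0 0 0.75" --pt "0 0 0 0 0.75" --pt "0 0 0.2 0 0.75" --pt "0 0 0.6 0 0.75" --pt "0 0 1 0 0.75" --pt "0 0 1 0 1"

```text
time: 22.2
tool_pos: [0.4814, 0.0389, 0.1115]
tool_rot: [3.134, 0.001, 1.689]
contact_force: [0.1, -0.3, -0.5]
opening: 0.0848
grip_force: 0.0
```

>>> jog_arm --pt "0 0 0.5 0 1" --pt "0.4 -0.3 0.875 0 1" --pt "0.8 -0.7 0.875 0 1" --pt "0.8 -0.7 0.875 0 1"

```text
time: 22.6
tool_pos: [0.5463, -0.0204, 0.178]
tool_rot: [3.138, 0.002, 1.687]
contact_force: [0.3, 0.2, -0.4]
opening: 0.0915
grip_force: 0.0
```

>>> jog_arm --pt "0.4 -0.4 0 0 1" --pt "0.8 -0.8 0 0 1" --pt "0.8 -0.8 0 0 1" --pt "0.8 -0.8 0 0 1"

```text
time: 23.0
tool_pos: [0.6064, -0.0814, 0.176]
tool_rot: [-3.139, -0.001, 1.688]
contact_force: [0.5, 0.6, -0.1]
opening: 0.092
grip_force: 0.0
```

>>> jog_arm --pt "0.4 -0.4 0 0 1" --pt "0.46 -0.76 0 0 1" --pt "0.46 -0.76 0 0 1" --pt "0.46 -0.76 0 0 1" --pt "0.46 -0.76 0 0 1"

```text
time: 23.5
tool_pos: [0.6431, -0.1402, 0.1778]
tool_rot: [-3.141, -0.001, 1.691]
contact_force: [-0.3, -0.1, 0.1]
opening: 0.0918
grip_force: 0.0
```

>>> jog_arm --pt "0 0 -0.4 0 1" --pt "0 0 -0.7 0 1" --pt "0 0 -0.7 0 1" --pt "0 0 -0.7 0 1"

```text
time: 23.9
tool_pos: [0.6437, -0.1408, 0.1225]
tool_rot: [-3.142, -0.0, 1.69]
contact_force: [0.8, 0.2, 1.1]
opening: 0.0917
grip_force: 0.0
```

>>> jog_arm --pt "0 0 -0.3 0 1" --pt "0 0 -0.6 0 1" --pt "0 0 -0.65 0 1" --pt "0 0 -0.65 0 1" --pt "0 0 -0.65 0 -1" --pt "0 0 -0.65 0 -1" --pt "0 0 -0.65 0 -1" --pt "0 0 -0.65 0 -1" --pt "0 0 -0.65 0 -1" --pt "0 0 -0.65 0 -1" --pt "0 0 -0.65 0 -1" --pt "0 0 -0.65 0 -1"

```text
time: 25.1
tool_pos: [0.644, -0.1418, 0.07]
tool_rot: [3.141, 0.0, 1.689]
contact_force: [0.1, 0.0, 1.3]
opening: 0.0431
grip_force: 19.8
```

>>> jog_arm --pt "0 0 0.15 0 -1" --pt "0 0 0.4 0 -1" --pt "0 0 0.7 0 -1" --pt "0 0 1 0 -1" --pt "0 0 1 0 -1"

```text
time: 25.6
tool_pos: [0.6455, -0.1424, 0.1543]
tool_rot: [3.135, 0.003, 1.689]
contact_force: [-0.5, -1.1, -1.0]
opening: 0.0433
grip_force: 19.9
```

>>> jog_arm --pt "-0.1 0 0.3 0 -1" --pt "-0.3 0.2 0.5 0 -1" --pt "-0.6 0.6 0.5 0 -1" --pt "-0.6 0.6 0.5 0 -1"

```text
time: 26.0
tool_pos: [0.5924, -0.0903, 0.1891]
tool_rot: [-3.137, -0.003, 1.692]
contact_force: [-0.6, -0.4, -1.7]
opening: 0.0435
grip_force: 19.9
```

>>> jog_arm --pt "-0.2 0.3 0 0 -1" --pt "-0.4 0.6 0 0 -1" --pt "-0.6 0.9 0 0 -1"

```text
time: 26.3
tool_pos: [0.5466, -0.0212, 0.1887]
tool_rot: [-3.14, -0.001, 1.689]
contact_force: [0.5, 0.6, -2.1]
opening: 0.0436
grip_force: 19.9
```

>>> jog_arm --pt "-0.2 0.3 0 0 -1" --pt "-0.4 0.6 0 0 -1" --pt "-0.6 0.9 0 0 -1"

```text
time: 26.6
tool_pos: [0.4986, 0.0509, 0.1889]
tool_rot: [-3.14, -0.0, 1.689]
contact_force: [0.5, 0.5, -1.0]
opening: 0.0433
grip_force: 19.9
```

>>> jog_arm --pt "-0.2 0.3 0 0 -1" --pt "-0.4 0.6 0 0 -1" --pt "-0.4 0.85 0 0 -1" --pt "-0.4 0.85 0 0 -1" --pt "-0.4 0.85 0 0 -1"

```text
time: 27.1
tool_pos: [0.4676, 0.1181, 0.1893]
tool_rot: [-3.141, 0.0, 1.691]
contact_force: [-1.3, -0.7, -2.0]
opening: 0.0434
grip_force: 19.9
```

>>> jog_arm --pt "0 0 -0.3 0 -1" --pt "0 0 -0.6 0 -1" --pt "0 0 -1 0 -1" --pt "0 0 -1 0 -1"

```text
time: 27.5
tool_pos: [0.4652, 0.1169, 0.1064]
tool_rot: [-3.133, 0.0, 1.688]
contact_force: [0.3, 0.0, -1.0]
opening: 0.0432
grip_force: 19.9
```

>>> jog_arm --pt "0 0 -0.25 0 -1" --pt "0 0 -0.5 0 -1" --pt "0 0 -0.7 0 -1" --pt "0 0 -0.8 0 -1" --pt "0 0 -0.85 0 -1" --pt "0 0 -0.865 0 -1" --pt "0 0 -0.88 0 -1" --pt "0 0 -0.88 0 -1" --pt "0 0 -0.88 0 -1"

```text
time: 28.4
tool_pos: [0.4682, 0.1182, 0.0401]
tool_rot: [3.14, 0.0, 1.689]
contact_force: [1.4, -0.2, 0.3]
opening: 0.0437
grip_force: 19.9
```

Lower it the last bit, release and rise clear, then check from the top and side.

>>> jog_arm --pt "0 0 -0.015 0 -1" --pt "0 0 -0.015 0 -1" --pt "0 0 -0.015 0 -1"

```text
time: 28.7
tool_pos: [0.4689, 0.1184, 0.0395]
tool_rot: [3.139, 0.0, 1.689]
contact_force: [0.8, -0.3, 6.2]
opening: 0.0434
grip_force: 19.9
```

>>> jog_arm --pt "0 0 0 0 0.75" --pt "0 0 0 0 0.75" --pt "0 0 0 0 0.75" --pt "0 0 0 0 0.75" --pt "0 0 0.2 0 0.75" --pt "0 0 0.6 0 0.75" --pt "0 0 1 0 0.75" --pt "0 0 1 0 0.75"

```text
time: 29.5
tool_pos: [0.4701, 0.1185, 0.1219]
tool_rot: [3.134, 0.0, 1.689]
contact_force: [0.7, -0.0, 0.1]
opening: 0.0805
grip_force: 0.0
```

>>> jog_arm --pt "0 0 0.5 0 0.75" --pt "-0.3 0.4 1 0 0.75" --pt "-0.6 0.8 1 0 0.75" --pt "-0.6 0.8 1 0 0.75"

```text
time: 29.9
tool_pos: [0.4173, 0.185, 0.199]
tool_rot: [3.141, -0.001, 1.693]
contact_force: [0.3, -0.3, -0.1]
opening: 0.0804
grip_force: 0.0
```

>>> jog_arm --pt "-0.2 0.5 0.5 0 0.75" --pt "-0.4 1 1 0 0.75" --pt "-0.4 1 1 0 0.75" --pt "-0.4 1 1 0 0.75" --pt "-0.4 1 1 0 0.75" --pt "-0.4 1 1 0 0.75"

```text
time: 30.5
tool_pos: [0.3876, 0.261, 0.2766]
tool_rot: [-3.139, 0.001, 1.688]
contact_force: [-0.3, -0.3, 0.2]
opening: 0.0802
grip_force: 0.0
```

>>> jog_arm --pt "0 0.5 0 0 0.75" --pt "0 1 0 0 0.75" --pt "0 1 0 0 0.75" --pt "0 1 0 0 0.75" --pt "0 1 0 0 0.75"

```text
time: 31.0
tool_pos: [0.3879, 0.3409, 0.2775]
tool_rot: [-3.14, 0.001, 1.688]
contact_force: [0.2, -0.2, 0.6]
opening: 0.0803
grip_force: 0.0
```

```bash
python3 - <<'E'
from h import *
import cv2
a=cams.read_camera("top")[150:290,240:410];b=cams.read_camera("side")[140:280,220:390]
f=lambda i:cv2.resize(i,None,fx=2.3,fy=2.3*1.0,interpolation=cv2.INTER_CUBIC)
cv2.imwrite("pics/end.png",np.hstack([f(a),f(b)]))
print(readout.observe()["tool_pos"])
c=cams.calibration("top");ps=.121;R=np.array([[np.cos(ps),-np.sin(ps)],[np.sin(ps),np.cos(ps)]])
for n,y,z in(("mill",.12,.099),("shaker",.04,.094),("tin",-.04,.078),("pot",-.12,.073)):
    p=R@[0,y]+[.4827,-.001];u=proj(c,[*p,z])[0];print(n,np.round((u-[240,150]+.5)*2.3-.5,1))
E
```

```text
[0.38798875 0.34097745 0.27813662]
mill [ 94.4 246.3]
shaker [163.4 236.7]
tin [231.1 227.1]
pot [297.7 217.7]
```

View pics/end.png

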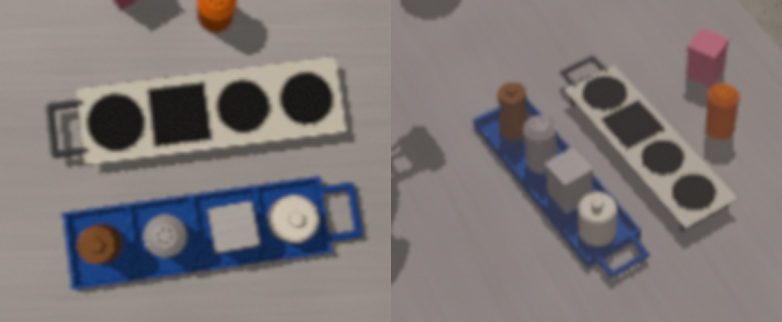

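All four stand upright in the right order. Their tops are at (98,243), (165,235), (233,226) and (296,217), against predicted (94,246), (163,237), (231,227) and (298,218), so within about 5 mm of centre. I'm handing in.

```bash
python3 -c "
from cell import ticket
print(ticket.hand_in())"
```

```text
the job is handed in; nothing more can be done
None
```

I moved the pot, tin, shaker and mill into the crate in the matching order, and the final pictures showed all four upright and about 5 mm or less from their compartment centres; the job was handed in at about 31 s with no verdict returned.

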